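Draw the serving fork out of its caddy and hold it over the bowl

ROBOT

A 6-joint arm with a two-finger parallel gripper is mounted at the origin on the work surface. World frame = base frame: x ahead of the robot, y to its left, z up, the work surface at z = 0. Lengths are in m, angles in rad, forces in N, time in s.
With the tool pointing down it reaches from about 0.275 to 0.825 m from the base axis. Payload 4.9 kg.
Tool frame: the origin (TCP) lies midway between the tips of the shut fingers; the grasp point (between the pads) lies 19 mm behind it (bot.grip_depth is the distance from the TCP to the grasp point, in m); z points along the fingers, y is the line along which they close (so a half turn about z gives the same grasp; the last joint's range is limited). The gripper opens to 85 mm and grips with 20 to 120 N. Pads are 22 mm wide; open, the fingers measure 114 mm over their backs; the gripper's body (76 mm by 85 mm) begins 54 mm behind the grasp point. The pads swing forward as they close: fully open they stand 13 mm farther back than shut.
Start: joints at [-1.44, 0.326, -0.193, 1.052, 0, 1.437], TCP at [0.144, -0.531, 0.231] pointing down, gripper open.
Joint ranges: [-2.65, 2.65], [-0.97, 1.79], [-1.3, 1.35], [-1.93, 2.1], [-1.47, 1.37], [-3.14, 3.14]. Speed limits (rad/s): [2.57, 2.57, 3.14, 3.14, 3.14, 3.14].

INTERFACE

Orientations are given as a unit quaternion [w, x, y, z].
In Python, from cell import bot gives the robot as it stands. Calls block until the motion is done:
- bot.move_pose(position, orientation): joint-space move of the TCP to a pose.
- bot.move_linear(position, speed=0.15, rotation=None, until_force=None): straight line of the TCP; rotation=None keeps the orientation; speed is the mean speed in m/s. With until_force (N) it stops when the force on the tool has changed by that much, and returns True; else False.
- bot.goto_joints(angles): joint-space move.
- bot.set_gripper(opening, grasp_force=None): opening from 0.0 (shut) to 1.0 (fully open); grasp_force is the grip in N (None keeps the last); returns when the fingers have stopped.
- bot.wait(seconds).
- bot.solve_ik(position, orientation): joint angles nearest the present ones, or None.
- bot.camera(name): name is "side" or "top"; returns the picture (420x560x3 uint8, red, green, blue); there is no depth.
- bot.calibration(name): a dict with "mtx" (3x3 intrinsics, pixels), "extrinsics" (4x4, takes a point from world to camera coordinates). Camera axes: x right, y down, z forward; pixel columns grow to the right and rows downward; lengths in m; the calibration is good to about 2 mm. A picture is of the moment at which its call begins. calibration takes no time and is no camera call.
A pose or a line that the arm cannot do raises bot.PlanningError and nothing moves.
- bot.close_job(): hands the job in; it is judged then, once.
Trained networks look in the newest picture that a camera, given by its name, has taken for a name from the list of things; names that differ only in an ending like _2 or _b are one class to them, and where a whole thing is asked for, a point or a joint stands for the part that bears it (a point fixed in the world has none). Each returns a list of dicts, best first, with "confidence" (0 to 1); they miss things now and then, are a little off and sometimes report something else, mostly with a low value. They report only what shows in the picture. A call takes as long as a camera call. They do not tell look-alikes from the thing itself.
- bot.search_frame(camera, thing): "bbox" ([left, top, width, height] in pixels, round what is visible of it).
Readings, each from a call of its own:
- bot.read_clock(): time.
- bot.read_joint_positions(): joint angles.
- bot.read_joint_vel(): joint speeds.
- bot.read_joint_efforts(): joint torques, N m.
- bot.read_position(): TCP position.
- bot.read_tool_rot(): TCP orientation.
- bot.read_ft_force(): force on the tool from outside, world axes, zero at the start.
- bot.read_moment(): the same for the moment, N m.
- bot.read_gripper_width(): opening from 0.0 (shut) to 1.0 (fully open).
- bot.read_finger_force(): force on a finger pad.
Only numpy, scipy, OpenCV 4.12 (cv2) and the standard library are available. Lean on these libraries where they do the work, as an engineer would, in place of code of your own. Each camera call takes 0.05 s, during which the arm holds its last target. There are 200 camera calls.

TASK

Take the turquoise serving fork out of the bamboo cutlery caddy: grip its handle through the open mouth, tilt the handle up and draw the fork out slantwise from under the hood without wrenching it against the caddy. Finish still holding the fork still over the white bowl, its tines sloping down above the inside of the bowl and a few centimetres clear of the rim; the program ends while holding it. Leave the bowl, tiffin, jar and salt shaker where they stand.

Things in the scene. Friction and masses are not known exactly. Their poses are not given: they have to be found in the camera images.
- caddy: Fixed light bamboo cutlery caddy, outer 278 (x) x 148 (y) x 60 (z) mm, walls and floor 4 mm. Origin: centre of its underside, on the counter; x points from the open mouth end to the hooded end, z up. A fixed darker hood (underside at z = 56, top at 60 mm) covers it from x = -35 mm to the +x end. Walls 60 mm high, but the mouth's end wall (x = -139 to -135) only 45 mm.
- caddy_mouth (a point): Centre of the caddy's open mouth, at x = -85 mm, 60 mm above the counter; the mouth is 100 mm long (x) and 140 mm wide (y).
- fork: Loose turquoise plastic fork, 240 mm long, about 60 g, flat on the caddy floor (z = 4 mm), tines under the hood. Origin: mid-length, on its underside; x runs handle to tines (roughly caddy x), z up. Grip (x = -120 to -40): 18 wide, 14 tall; shaft to x = 65: 10 wide, 8 tall; head 34 wide, 6 tall; tines to x = 120. Good grasp: across the grip at x = -80 mm.
- fork_tip (a point): Middle of the tine tips: fork x = 120 mm, 2.5 mm above its underside.
- fork_butt (a point): End of the fork's handle: fork x = -120 mm, 7 mm above its underside.
- bowl: Loose white ceramic bowl, 160 mm across the rim, 60 mm high, standing on the counter. Origin: centre of its underside, z up.
- tiffin: Bystander: stainless steel four-tier tiffin with side clamp and top handle, 142 mm across the clamp, 205 mm high. Origin: centre of its underside.
- jar: Bystander: small glass jar with a closed hinged glass lid, 80 mm across, 94 mm high. Origin: centre of its underside.
- shaker: Bystander: blue ceramic salt shaker, 44 mm across, 88 mm high. Origin: centre of its underside.
There are look-alikes about, which are no part of the job. Of the things that look like the bowl, take the one that is nearest to the robot's base at the start. Of the things shaped like the fork, the turquoise one is meant.

How it is judged:
On the way, in this order (a step that is already met when the one before it is completed fails the run):
1. the held fork slants through the mouth: handle end above the caddy's top, tine tips still low under the hood (z of fork_butt in the frame of caddy above 0.065 m and z of fork_tip in the frame of caddy below 0.056 m and x of fork_tip in the frame of caddy above -0.035 m and contact force between fork and the fingers above 1 N), for 0.1 s.
2. the whole fork is out, above the caddy's top, held by the fingers (z of each of fork_butt, fork_tip in the frame of caddy above 0.07 m and contact force between fork and the fingers above 1 N), for 0.2 s.
At the end, for the whole second after the job is handed in: The fork is still, gripped by the fingers (over 1 N) and touching neither bowl nor caddy; its tine tips are within 70 mm of the bowl's axis, 5 to 150 mm above the rim, and its tines slope at least 4.5 degrees below level; the bowl stands within 30 mm of its start, upright (horizontal distance between fork_tip and bowl below 0.07 m and z of fork_tip in the frame of bowl between 0.065 and 0.21 m and angle between fork's own x axis and vertical above 1.65 rad and contact force between fork and the fingers above 1 N and contact force between fork and bowl below 0.1 N and contact force between fork and caddy below 0.1 N and linear speed of fork below 0.03 m/s and distance of bowl from where it was at the start of the episode below 0.03 m and angle between bowl's own z axis and vertical below 0.1 rad); the arm keeps its last pose, push and grip.
It fails at once if the fork is wrenched against the caddy (over 25 N) (contact force between fork and caddy above 25 N).
It fails at once if the tiffin, jar, shaker or bowl is pushed more than 30 mm or tipped (distance of any of tiffin, jar, shaker, bowl from where it was at the start of the episode above 0.03 m or angle between any of tiffin, jar, shaker, bowl's own z axis and vertical above 0.3 rad).
It also fails if it takes over 48 s, if anything falls off the work surface, if the arm or the gripper's body presses on something with over 40 N, if the wrist force passes 120 N, or if a joint passes its speed limit or range.

## Working session

There is one attempt and no reset: what is moved stays moved. The work goes in short steps, each a Python script; the robot and the scene stay as the last script left them, time stands still between calls to the robot, and variables do not carry over. Pictures are saved under pics/ and viewed, at most 10 in all, crops included, and the job is handed in when it is done.

```bash
mkdir -p pics; python3 - <<'E'
from cell import bot
import cv2,numpy as np
for c in("top","side"):
    im=bot.camera(c); cv2.imwrite(f"pics/{c}0.png",im[:,:,::-1])
    k=bot.calibration(c); print(c,k["mtx"].round(1).tolist(),k["extrinsics"].round(4).tolist())
    for t in("caddy","fork","bowl","tiffin","jar","shaker"):
        print(t,[(np.round(d["bbox"]).tolist(),round(d["confidence"],2)) for d in bot.search_frame(c,t)])
E
```

```text
top [[499.6, 0.0, 276.3], [0.0, 499.6, 208.3], [0.0, 0.0, 1.0]] [[-0.0184, -0.9998, 0.008, 0.0686], [-0.998, 0.0179, -0.0609, 0.5407], [0.0607, -0.0091, -0.9981, 1.2449], [0.0, 0.0, 0.0, 1.0]]
caddy [([268.0, 167.0, 129.0, 92.0], 0.81)]
fork [([404.0, 235.0, 94.0, 11.0], 0.75), ([347.0, 216.0, 30.0, 16.0], 0.51)]
bowl [([48.0, 163.0, 67.0, 65.0], 0.94), ([142.0, 145.0, 66.0, 72.0], 0.69)]
tiffin [([142.0, 266.0, 61.0, 65.0], 0.7)]
jar [([355.0, 114.0, 36.0, 35.0], 0.71)]
shaker [([252.0, 120.0, 18.0, 23.0], 0.7)]
side [[386.5, 0.0, 279.7], [0.0, 386.5, 206.5], [0.0, 0.0, 1.0]] [[-0.8889, -0.4582, -0.0033, 0.5085], [-0.2562, 0.5029, -0.8255, 0.174], [0.3799, -0.7329, -0.5644, 0.9391], [0.0, 0.0, 0.0, 1.0]]
caddy [([254.0, 168.0, 101.0, 71.0], 0.64), ([253.0, 148.0, 21.0, 35.0], 0.26)]
fork [([347.0, 154.0, 21.0, 30.0], 0.55), ([324.0, 189.0, 4.0, 4.0], 0.45)]
bowl [([99.0, 303.0, 90.0, 69.0], 0.86), ([174.0, 238.0, 67.0, 53.0], 0.84)]
tiffin [([284.0, 233.0, 62.0, 106.0], 0.96), ([254.0, 149.0, 24.0, 32.0], 0.19)]
jar [([252.0, 148.0, 25.0, 35.0], 0.6)]
shaker [([205.0, 189.0, 20.0, 32.0], 0.54)]
```

View pics/top0.png

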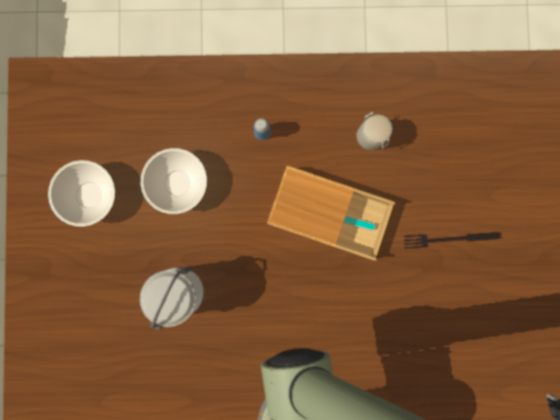

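View pics/side0.png

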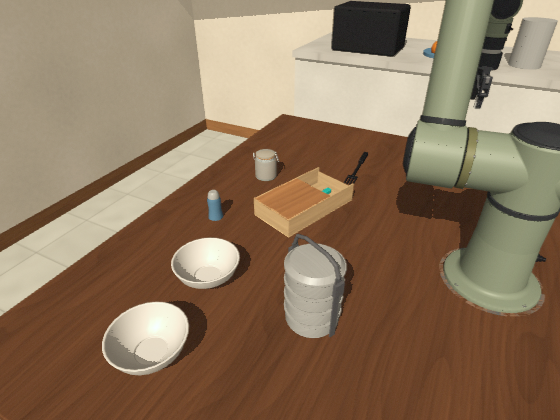

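The top view shows two bowls at (82,193) and (174,181). It also shows two forks: the turquoise one in the caddy at (361,223) and a black one lying outside at (450,240). The jar is at (375,132), the shaker at (262,129) and the tiffin at (172,297). Next I measure, check which bowl is nearer, and take one close crop.

```bash
cat > h.py <<'E'
from cell import bot
import cv2,numpy as np
from scipy.spatial.transform import Rotation as R
def back(c,uv,z):
    k=bot.calibration(c);E=k["extrinsics"];Rm=E[:3,:3];o=-Rm.T@E[:3,3]
    d=Rm.T@np.linalg.inv(k["mtx"])@np.array([uv[0],uv[1],1.]); return o+d*(z-o[2])/d[2]
def proj(c,p):
    k=bot.calibration(c);q=k["mtx"]@(k["extrinsics"]@np.r_[p,1])[:3]; return q[:2]/q[2]
def quat(M): return R.from_matrix(M).as_quat()[[3,0,1,2]]
E
python3 - <<'E'
from h import *
im=cv2.imread("pics/top0.png"); hsv=cv2.cvtColor(im,cv2.COLOR_BGR2HSV)
for u in[(288,167),(395,201),(377,259),(268,222)]: print("corner",back("top",u,.06).round(4))
for n,b,z in[("bowlA",(48,163,67,65),.06),("bowlB",(142,149,66,65),.06),("jar",(358,114,34,35),.08),("shaker",(252,120,18,20),.08),("tiffin",(140,268,63,60),.2)]:
    p=back("top",(b[0]+b[2]/2,b[1]+b[3]/2),z); print(n,p.round(3),np.hypot(*p[:2]).round(3), (back("top",(b[0]+b[2],b[1]),z)-back("top",(b[0],b[1]),z)).round(3))
m=cv2.inRange(hsv,(80,100,60),(100,255,255)); m[:160]=0
n,l,s,c=cv2.connectedComponentsWithStats(m); i=1+s[1:,4].argmax(); print(s[i],c[i])
ys,xs=np.nonzero(l==i); r=cv2.minAreaRect(np.c_[xs,ys].astype(np.float32)); bx=cv2.boxPoints(r); print(r)
for u in bx: print("fork",back("top",u,.018).round(4))
cr=cv2.resize(im[155:270,255:410],None,fx=5,fy=5,interpolation=cv2.INTER_CUBIC); cv2.imwrite("pics/crop.png",cr)
E
```

```text
corner [0.64   0.0286 0.06  ]
corner [ 0.5519 -0.2311  0.06  ]
corner [ 0.4117 -0.1828  0.06  ]
corner [0.5062 0.0799 0.06  ]
bowlA [0.579 0.532 0.06 ] 0.786 [-0.003 -0.163  0.   ]
bowlB [0.609 0.305 0.06 ] 0.681 [-0.003 -0.161  0.   ]
jar [ 0.72  -0.183  0.08 ] 0.743 [-0.001 -0.083  0.   ]
shaker [0.728 0.093 0.08 ] 0.734 [-0.001 -0.044  0.   ]
tiffin [0.343 0.287 0.2  ] 0.448 [-0.003 -0.134  0.   ]
[345 218  30  12 159] [360.20125786 223.10691824]
((359.5249328613281, 222.90667724609375), (29.566789627075195, 5.861825466156006), 14.931418418884277)
fork [ 0.5043 -0.1124  0.018 ]
fork [ 0.5185 -0.1165  0.018 ]
fork [ 0.498  -0.1881  0.018 ]
fork [ 0.4838 -0.1838  0.018 ]
```

View pics/crop.png

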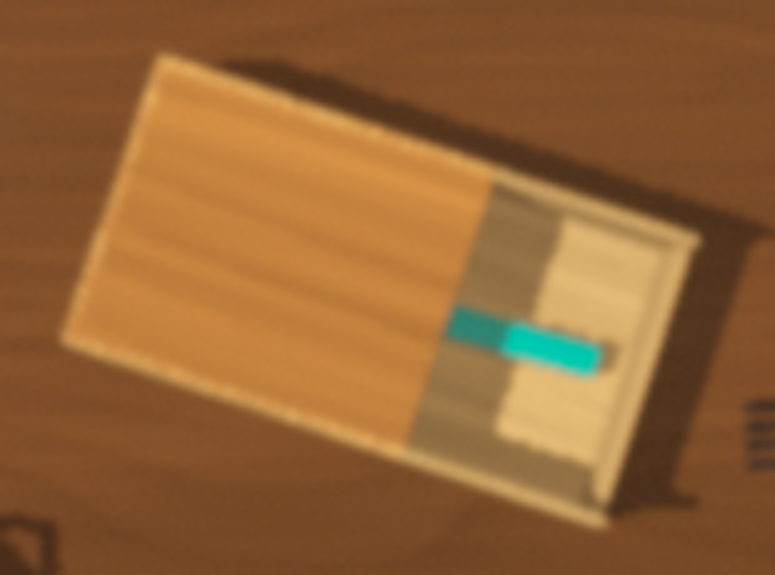

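The crop confirms that the turquoise handle in the mouth is the target. Its butt is at about pixel (375,227) and it runs under the hood, and the black fork is outside the caddy. The caddy sides measure 277 × 148 mm as expected, and the fork's butt sits near caddy x −0.115. The nearer bowl is the one at (174,181), 0.68 m from the base against 0.79 m. Now I grasp.

```bash
cat >> h.py <<'E'
C=np.array([.5275,-.0764,0]); YAW=np.radians(73.7)
f=np.array([np.cos(YAW),np.sin(YAW),0]); Z=np.array([0,0,1.]); n=np.cross(Z,f)
BUTT=np.array([.4909,-.186,.0]); TIP0=BUTT+.24*f+.004*Z   # underside points
PHI=np.radians(15); SGN=1
def frame():
    z=-np.cos(PHI)*Z+np.sin(PHI)*f; y=SGN*n; return np.c_[np.cross(y,z),y,z]
G0=BUTT+.042*f+.008*Z     # TCP at the grasp
def tool(dx,zt,th):
    "TCP pose that puts the fork tip dx back from its start along f, underside height zt, tilt th deg"
    Q=R.from_rotvec(np.radians(th)*n).as_matrix()
    return TIP0-dx*f+(zt-.004)*Z+Q@(G0-TIP0), quat(Q@frame())
E
python3 - <<'E'
import h; from h import *
for s in(1,-1):
    h.SGN=s
    for a in[(0,.004,0),(.044,.01,15.5),(.18,.05,15.5)]:
        p,q=tool(*a); j=bot.solve_ik(p,q); print(s,p.round(3),None if j is None else np.round(j,2))
    pe,qe=tool(0,.004,15.5); tip=TIP0; 
    p2=pe+np.array([.609,.305,.13])-TIP0; j=bot.solve_ik(p2,qe); print("bowl",p2.round(3),None if j is None else np.round(j,2))
E
```

```text
1 [ 0.503 -0.146  0.008] [-0.57  0.58 -0.49  0.58  0.25 -1.87]
1 [ 0.493 -0.18   0.067] [-0.49  0.45 -0.48  0.64 -0.01 -1.77]
1 [ 0.454 -0.311  0.107] [-0.73  0.44 -0.37  0.76 -0.01 -2.02]
bowl [0.556 0.123 0.187] [ 0.09  0.4  -0.21  0.97 -0.01 -1.19]
-1 [ 0.503 -0.146  0.008] [-0.57  0.58 -0.49  0.58  0.25  1.28]
-1 [ 0.493 -0.18   0.067] [-0.49  0.45 -0.48  0.64 -0.01  1.37]
-1 [ 0.454 -0.311  0.107] [-0.73  0.44 -0.37  0.76 -0.01  1.13]
bowl [0.556 0.123 0.187] [ 0.09  0.4  -0.21  0.97 -0.01  1.95]
```

```bash
sed -i 's/SGN=1/SGN=-1/' h.py; python3 - <<'E'
from h import *
p,q=tool(0,.004,0); zt=frame()[:,2]
bot.set_gripper(.6,60)
bot.move_pose(p-.15*zt,q)
print(bot.move_linear(p-.04*zt,.15), bot.move_linear(p,.04,until_force=6), bot.read_position().round(4),p.round(4))
cv2.imwrite("pics/pre.png",cv2.resize(np.hstack([bot.camera("top")[140:280,240:440,::-1],bot.camera("side")[110:250,220:420,::-1]]),None,fx=2,fy=2))
bot.set_gripper(0.,60)
print(bot.read_gripper_width(),bot.read_finger_force(),bot.read_ft_force(),bot.read_clock())
E
```

```text
False False [ 0.5029 -0.1458  0.0082] [ 0.5027 -0.1457  0.008 ]
0.18554660576433765 59.05564248561859 [-1.09400328 -1.27625787  3.63570651] 5.4667
```

View pics/pre.png

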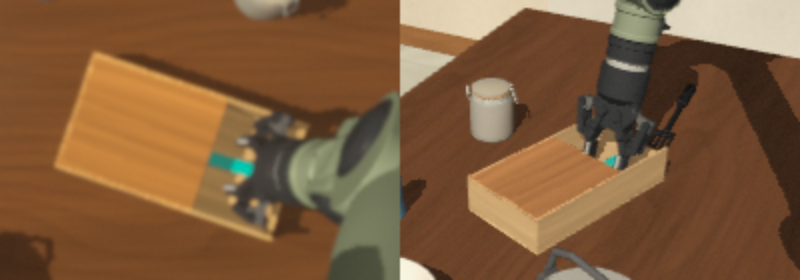

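The crops show the fingers straddling the turquoise handle, at (235,165) in the top half and (612,160) in the side half. The gripped width of about 16–18 mm matches the handle. Next I tilt the fork in small steps.

```bash
python3 - <<'E'
from h import *
for a in[(.002,.007,4),(.004,.009,8),(.012,.010,10.5),(.022,.010,12.5),(.044,.010,15.5)]:
    p,q=tool(*a); bot.move_linear(p,.04,rotation=q); print(a,bot.read_ft_force().round(2),bot.read_moment().round(2),round(bot.read_gripper_width(),3))
print(bot.read_clock())
S=bot.camera("side"); T=bot.camera("top")
cv2.imwrite("pics/tilt.png",cv2.resize(np.hstack([T[140:280,240:440,::-1],S[110:250,220:420,::-1]]),None,fx=2,fy=2))
E
```

```text
(0.002, 0.007, 4) [-0.21 -0.17 -0.89] [-0.19  0.06 -0.03] 0.187
(0.004, 0.009, 8) [-0.44  0.17  0.06] [-0.18  0.08 -0.03] 0.189
(0.012, 0.01, 10.5) [-1.09  0.26 -0.18] [-0.1   0.02 -0.01] 0.187
(0.022, 0.01, 12.5) [-0.02 -0.17 -0.18] [-0.02  0.02  0.01] 0.189
(0.044, 0.01, 15.5) [-0.27  0.71 -0.17] [ 0.01 -0.01  0.06] 0.191
8.1333
```

View pics/tilt.png

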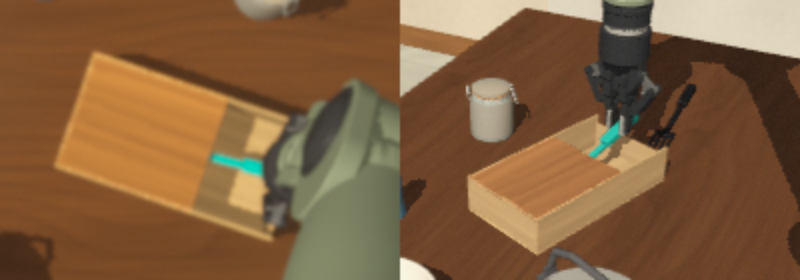

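The fork now slants through the mouth, with its shaft entering under the hood at (595,155) in the side half, and contact forces are negligible. Now I draw it along its own axis and then lift.

```bash
python3 - <<'E'
from h import *
bot.wait(.2)
t=np.tan(np.radians(15.5))
for d in(.044+.05,.044+.10,.044+.15):
    p,q=tool(d,.010+(d-.044)*t,15.5); bot.move_linear(p,.06,rotation=q); print(d,bot.read_ft_force().round(2),round(bot.read_gripper_width(),3))
p,q=tool(.194,.16,15.5); bot.move_linear(p,.12); bot.wait(.3)
print(bot.read_clock(),bot.read_ft_force().round(2),bot.read_finger_force())
S=bot.camera("side"); T=bot.camera("top")
cv2.imwrite("pics/out.png",cv2.resize(np.hstack([T[120:280,240:520,::-1],S[60:220,220:500,::-1]]),None,fx=1.4,fy=1.4))
p,q=tool(.194,.16,15.5)
tip=TIP0-.194*f+.156*Z; print("pred tip",tip.round(3),"px",proj("top",tip).round(),proj("side",tip).round())
E
```

```text
0.094 [ 0.05 -0.41 -0.69] 0.191
0.14400000000000002 [ 0.56 -0.22 -1.  ] 0.187
0.194 [ 0.82  0.22 -0.71] 0.188
12.8333 [ 0.07 -0.12  0.49] 58.49948287010193
pred tip [ 0.504 -0.142  0.16 ] px [367. 220.] [322. 153.]
```

View pics/out.png

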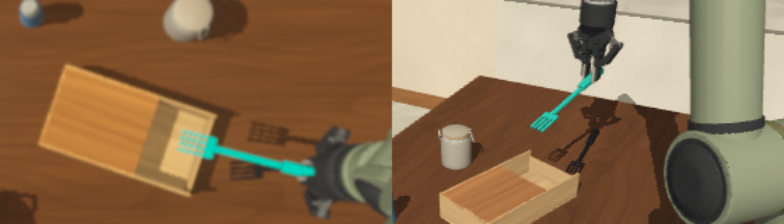

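The fork is fully out and held. Its tips are at top pixel (367,222) and side pixel (324,151), against a prediction of (367,220) and (322,153). Now I carry it to the bowl.

```bash
python3 - <<'E'
from h import *
p,q=tool(.194,.16,15.5); tip=TIP0-.194*f+.156*Z
B=np.array([.607,.303,.16]); o=B-tip
bot.move_linear(p+o,.15); bot.move_linear(p+o-[0,0,.045],.08); bot.wait(.7)
print(bot.read_clock(),bot.read_finger_force(),proj("top",B-[0,0,.045]).round(),proj("side",B-[0,0,.045]).round(),np.abs(bot.read_joint_vel()).max())
S=bot.camera("side"); T=bot.camera("top")
cv2.imwrite("pics/end.png",cv2.resize(np.hstack([T[100:300,100:380,::-1],S[130:330,120:400,::-1]]),None,fx=1.4,fy=1.4))
E
```

```text
17.5333 58.49912345409393 [171. 180.] [205. 240.] 0.002120861151195732
```

View pics/end.png

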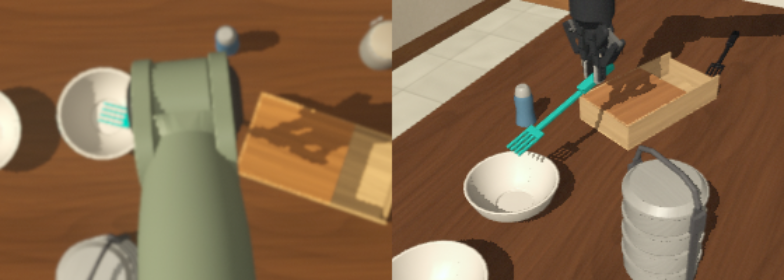

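The tips show at top pixel (171,174) and side pixel (205,238), close to the predicted (171,180) and (205,240). They are above the middle of the bowl, about 55 mm over the rim and sloping down, and nothing else has moved.

```bash
python3 -c "
from cell import bot
print(bot.close_job())"
```

```text
the job is handed in; nothing more can be done
None
```

I handed the job in at about 17.5 s with the turquoise fork held still, tines sloping down about 55 mm above the rim of the nearer white bowl; pictures showed no bystander moved, and the judge's verdict was not shown.

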